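Zero the counting scale with its sunken key

TASK

Zero the counting scale with the little tin left standing on its pan: push the dust shutter sideways by its rib until the round key well is completely clear, reach the fingertips into that well and press the sunken key right down, hold it down for about two seconds, then let it come up and push the shutter back until it completely covers the round well. Only push and press with the fingers: grip and lift nothing, and leave the key in the square well, the tin and the things lying beside the scale alone.

Things in the scene. Friction and masses are not known exactly. Their poses are not given: they have to be found in the camera images.
- scale: Grey bench scale, 200 x 200 mm, fixed; pan at the rear, 64 mm above the bench. Origin under its centre, on the bench; x from front (display, keys) to rear, y to its left, z up. In the front, 55 mm before the centre, two wells lie 40 mm left and right of the middle, mouths 62 mm above the bench; which is which changes. Rails along y before and behind them: tops 70 mm high, 67 mm apart.
- round_well (a point): Centre of the mouth of the ROUND well, level with the insert's face, 62 mm above the bench. The well is vertical, 48 mm in diameter. At its bottom lies the round zeroing key, a black disc of 28 mm diameter concentric with the well, its top 20 mm below the mouth when up.
- round_insert: White insert of the key bay, 71 x 78 x 50 mm, that holds the round well and its key. Origin under its centre, 50 mm straight below the centre of the well's mouth; axes as the scale's.
- square_well (a point): Centre of the mouth of the SQUARE well (44 x 44 mm) at the same height, with a square black 26 mm key 20 mm below the mouth. This key is to be left alone.
- round_key (a joint): How far the key in the round well is pressed down: 0 up, 0.006 m fully down. It springs back: about 1.6 N to start it, 4 N to reach the bottom.
- square_key (a joint): The same for the key in the square well: 0 up, 0.006 m fully down.
- shutter (a joint): Dust shutter along the scale's y: 0 midway between the wells, +0.04 m stop at the left (centred over the left well, right well clear), -0.04 m stop at the right. Starts near the middle, partly over both wells, slides with 1 to 2 N and stays where it is left. Aluminium plate 76 mm wide (along y), top 66 mm above the bench.
- shutter_rib (a point): Middle of the top of the push rib, 78 mm above the bench, at the middle of the shutter. The rib stands 12 mm high on the plate, is 8 mm thick along the scale's y and 44 mm long along its x. Moves with the shutter.
- tin: Small round closed tin, 36 mm in diameter and 14 mm high, standing loose on the pan behind the key bay. Origin under its centre.
- screwdriver: Screwdriver, 177 x 26 x 24 mm, lying on the bench to the right of the scale. Origin under its middle.
- tuning_key: Dark T-shaped drum key, 39 x 44 x 9 mm, lying on the bench to the left of the scale. Origin under its middle.
- tape_measure: Black pocket tape measure, 49 x 54 x 29 mm, standing on the bench farther to the right. Origin under its middle.

How it is judged:
On the way, in this order (a step that is already met when the one before it is completed fails the run):
1. the shutter is clear of the round well, whose key is still up (horizontal distance between shutter_rib and round_well above 0.0635 m and value of joint round_key below 0.0015 m), for 0.2 s.
2. with the round well clear, its key is pressed right down by the fingers and held for at least a second (value of joint round_key above 0.0048 m and contact force between the fingers and round_insert above 0.5 N and horizontal distance between shutter_rib and round_well above 0.0615 m), for 1 s.
3. the key has come up again and the shutter covers the round well (horizontal distance between shutter_rib and round_well below 0.013 m and value of joint round_key below 0.0015 m), for 0.2 s.
At the end, for the whole second after the job is handed in: The shutter's middle is within 13 mm of the round well's centre, so that it covers the whole well; both keys are up (within 1.5 mm); the tin and the things beside the scale are within 15 mm of where they were (all of step 3 and value of joint square_key below 0.0015 m and distance of each of tin, screwdriver, tuning_key, tape_measure from where it was at the start of the episode below 0.015 m and linear speed of tin below 0.02 m/s); the robot touches nothing.
It fails at once if the key in the square well is pressed (value of joint square_key above 0.002 m).
It fails at once if the tin is lifted or shifted (distance of tin from where it was at the start of the episode above 0.015 m).
It fails at once if a thing beside the scale is lifted or shifted (distance of any of screwdriver, tuning_key, tape_measure from where it was at the start of the episode above 0.015 m).
It also fails if it takes over 56 s, if anything falls off the work surface, if the arm or the gripper's body presses on something with over 40 N, if the wrist force passes 120 N, or if a joint passes its speed limit or range.

ROBOT

A 6-joint arm with a two-finger parallel gripper is mounted at the origin on a cart in front of the work surface, level with it; the furniture and walls round the work are solid. World frame = base frame: x ahead of the robot, y to its left, z up, the work surface at z = 0. Lengths are in m, angles in rad, forces in N, time in s.
With the tool pointing down it reaches from about 0.3 to 0.95 m from the base axis. Payload 3.1 kg.
Tool frame: the origin (TCP) lies midway between the tips of the shut fingers; the grasp point (between the pads) lies 19 mm behind it; z points along the fingers, y is the line along which they close (so a half turn about z gives the same grasp; the last joint's range is limited). The gripper opens to 85 mm and grips with 20 to 120 N. Pads are 22 mm wide; open, the fingers measure 114 mm over their backs; the gripper's body (76 mm by 85 mm) begins 54 mm behind the grasp point. The pads swing forward as they close: fully open they stand 13 mm farther back than shut.
Start: joints at [-1.313, 0.308, 1.634, -0, 1.2, -0.07], TCP at [0.201, -0.592, 0.231] pointing down, gripper open.
Joint ranges: [-3.06, 3.06], [-0.79, 1.96], [0.05, 2.63], [-1.19, 4.34], [0.05, 2.64], [-2.94, 2.94]. Speed limits (rad/s): [2.79, 2.79, 3.14, 3.14, 3.14, 3.14].

INTERFACE

Orientations are given as a rotation vector (axis times angle).
In Python, from workcell import env, cams gives the robot as it stands. The module is installed in compiled form; this text tells all that it offers.
- The arm moves only by the tool move_arm, never from a script. Its argument "motion" is a list of rows, each a list of 5 numbers: the opening, from 0 (shut) to 1 (fully open), then the shift along the world's x, y, z normalised to -1 to 1, where 1 is 400 mm, then the turn about the world's z normalised to -1 to 1, where 1 is 90 degrees. A call has 1 to 20 rows; each row is the pose to reach, as a shift and turn from the pose commanded when the call began; what a row does not reach only later rows make up. A row lasts 1/12 s, in which the tool goes at most 41.7 mm and 7.16 degrees, less where a joint would pass 70% of its speed; a pose out of reach is approached as far as the arm can. A call with a number of a shift or a turn outside -1 to 1 is refused whole. A call with a gripper value outside its range is refused whole. The fingers move at their own pace and stop on an object; the grip force is fixed at half the most. Time passes only in rows, so rows that repeat a pose let the fingers close. It gives the time, the measured TCP pose, the force, the opening and the grip force at its end, in the units of the state.
- env.read_state(): the state, without advancing time (a new reading comes with each control period).
- cams.get_image(name): name is "side" or "top" or "wrist"; returns (picture, depth): 420x560x3 uint8, red, green, blue; 420x560 float32, m along the optical axis (not along the pixel's ray), 0 where there is no reading.
- cams.calibration(name): a dict with "camera_matrix" (3x3 intrinsics, pixels), "k1" (the pictures are not rectified: a ray, as slopes to the right and down, at radius r is drawn at 1 + k1 r^2 times it, then the intrinsics apply), "cam_to_world" (4x4, takes a point from camera to world coordinates). Camera axes: x right, y down, z forward; pixel columns grow to the right and rows downward; lengths in m; the calibration is good to about 2 mm. A picture is of the moment at which its call begins: read the wrist's pose just before it. calibration takes no time and is no camera call; for the wrist camera it gives the pose at the moment of the call.
- env.finish_job(): hands the job in; it is judged then, once.
The state is a dict: "time": time; "qpos": joint angles; "qvel": joint speeds; "tau": joint torques, N m; "tool_pos": TCP position; "ee_rot": TCP orientation; "ft_force": force on the tool from outside, world axes, zero at the start; "moment": the same for the moment, N m; "grip_width": opening from 0.0 (shut) to 1.0 (fully open); "grip_force": force on a finger pad.
Only numpy, scipy, OpenCV 4.12 (cv2) and the standard library are available. Lean on these libraries where they do the work, as an engineer would, in place of code of your own. Each camera call takes 0.05 s, during which the arm holds its last target. There are 200 camera calls.

## Working session

There is one attempt and no reset: what is moved stays moved. The work goes in short steps, Python scripts to look and compute and a tool call to move; the robot and the scene stay as the last step left them, time stands still between calls to the robot, and variables do not carry over. Pictures are saved under pics/ and viewed, at most 10 in all, crops included, and the job is handed in when it is done.

Besides the shell and the picture viewer there is one more tool, called as name(argument=value, ...), one argument or row to a line, values as JSON. move_arm: Moves the arm, as the interface text tells. Scaled input: -1 to 1 covers 400 mm each way for a shift and 90 degrees each way for a turn. Its arguments: {"type":"object","properties":{"motion":{"type":"array"}},"required":["motion"]}

```bash
mkdir -p pics; cat > h.py <<'E'
import numpy as np, cv2
from workcell import env, cams
def snap(n,f):
    c=cams.calibration(n); im,d=cams.get_image(n)
    cv2.imwrite(f'pics/{f}.png',im[:,:,::-1]); np.savez(f'pics/{f}.npz',im=im,d=d,K=c['camera_matrix'],k1=c['k1'],T=c['cam_to_world'])
def load(f): return np.load(f'pics/{f}.npz')
def ray(c,u,v):
    K=c['K'];k=float(c['k1'])
    p=cv2.undistortPoints(np.array([[[u,v]]],float),K,np.array([k,0,0,0,0.]))[0,0]
    return np.array([p[0],p[1],1.])
def at_z(c,u,v,z):
    T=c['T'];r=T[:3,:3]@ray(c,u,v);o=T[:3,3]
    return o+r*(z-o[2])/r[2]
def by_d(c,u,v):
    T=c['T'];return T[:3,:3]@(ray(c,u,v)*c['d'][int(round(v)),int(round(u))])+T[:3,3]
E
python3 - <<'E'
from h import *
print(env.read_state())
snap('top','top0');snap('side','side0')
for n in('top0','side0'):
    print(load(n)['T'].round(3),load(n)['K'].round(1),load(n)['k1'])
E
```

```text
{'time': 0.0, 'qpos': array([-1.31269180e+00,  3.09028511e-01,  1.63520307e+00,  3.49314667e-05,
        1.19970832e+00, -6.97326510e-02]), 'qvel': array([-0.00014413,  0.00068478,  0.00073511,  0.00160341, -0.00024951,
       -0.001236  ]), 'tau': array([-1.57132810e-03, -4.15256846e+01, -2.76663262e+01, -2.51363617e-04,
        1.02195796e-02,  3.39524973e-06]), 'tool_pos': array([ 0.20099888, -0.59091697,  0.23002458]), 'ee_rot': array([-3.09717557e+00, -5.12260891e-01,  2.95649974e-04]), 'ft_force': array([-0.10959142,  0.37579991,  0.15453117]), 'moment': array([ 0.00481422, -0.00923645,  0.01321965]), 'grip_force': 0.0, 'grip_width': 1.0044999323557209}
[[-0.005 -0.991  0.133  0.411]
 [-1.     0.004 -0.006  0.013]
 [ 0.005 -0.133 -0.991  1.3  ]
 [ 0.     0.     0.     1.   ]] [[453.    0.  273.9]
 [  0.  453.  216.7]
 [  0.    0.    1. ]] 0.01677342608059754
[[-0.989 -0.09   0.116  0.443]
 [-0.147  0.538 -0.83   0.932]
 [ 0.012 -0.838 -0.546  0.665]
 [ 0.     0.     0.     1.   ]] [[466.8   0.  278.9]
 [  0.  466.8 212.8]
 [  0.    0.    1. ]] -0.048084406591542374
```

View pics/top0.png

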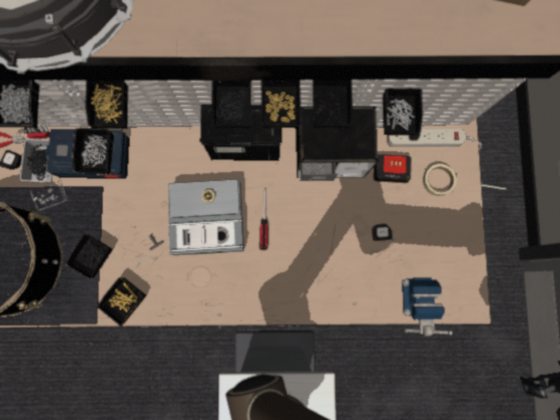

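View pics/side0.png

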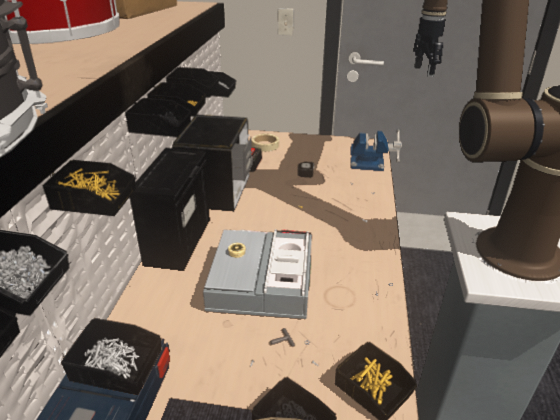

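The top view shows the scale around px (205,217), the tin at (208,196), the screwdriver at (264,220) and the tuning key at (155,241). The right-hand well at (222,236) looks round. I'll enlarge the scale in both views.

```bash
python3 - <<'E'
from h import *
a=cv2.imread('pics/top0.png')[172:262,160:250]; b=cv2.imread('pics/side0.png')[225:320,200:320]
a=cv2.resize(a,(540,540),interpolation=cv2.INTER_CUBIC)
cv2.imwrite('pics/c1.png',a)
cv2.imwrite('pics/c2.png',cv2.resize(b,(720,570),interpolation=cv2.INTER_CUBIC))
E
```

```text
(no output)
```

View pics/c1.png

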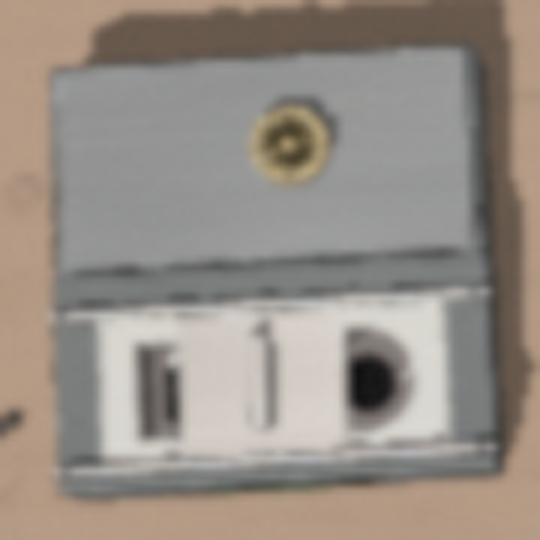

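View pics/c2.png

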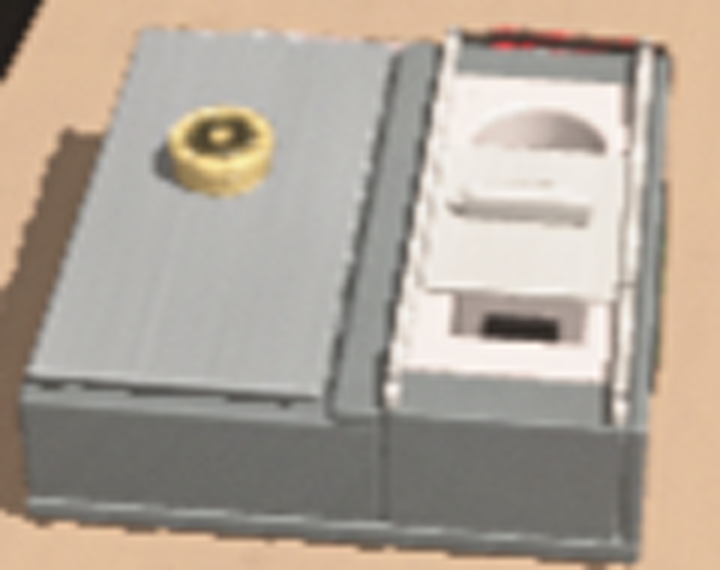

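The right well is round, with its visible arc reaching x≈412 in the crop, centred near y≈380. The left well is square. The shutter rib is at crop (263,378) and the insert spans x from 98 to 448.

```bash
python3 - <<'E'
from h import *
c=load('top0');s=load('side0')
t=lambda x,y,z:at_z(c,(x+.5)/6-.5+160,(y+.5)/6-.5+172,z)
q=lambda x,y,z:at_z(s,(x+.5)/6-.5+200,(y+.5)/6-.5+225,z)
P=dict(panRL=t(55,70,.064),panRR=t(472,45,.064),railFL=t(60,472,.07),railFR=t(497,447,.07),railRL=t(57,318,.07),railRR=t(490,290,.07),
 insL=t(98,390,.062),insR=t(449,374,.062),ribF=t(260,428,.078),ribR=t(265,328,.078),wellR=t(413,380,.062),wellT=t(365,326,.062),wellB=t(365,434,.062),
 shL=t(183,385,.066),shR=t(346,375,.066),tin=t(290,145,.078),keyC=t(374,380,.042),sqL=t(136,390,.062),
 s_tin=q(222,132,.078),s_ribL=q(455,200,.078),s_ribR=q(590,210,.078),s_railRfar=q(455,33,.07),s_railRnear=q(390,395,.07),s_railFfar=q(645,48,.07),s_railFnear=q(622,415,.07),s_panNear=q(22,380,.064),s_panFar=q(148,32,.064),s_wellTop=q(540,110,.062),s_insFar=q(545,80,.062),s_insNear=q(495,373,.062))
for k,v in P.items():print(k,v.round(4))
ang=lambda a,b:np.degrees(np.arctan2(P[b][0]-P[a][0],-(P[b][1]-P[a][1])))
print(ang('panRL','panRR'),ang('railFL','railFR'),ang('railRL','railRR'),ang('insL','insR'))
# depth points on pan plane etc
for u,v in((180,190),(230,205),(236,220)):print(by_d(c,u,v).round(4))
E
```

```text
panRL [0.6716 0.2975 0.064 ]
panRR [0.6828 0.1049 0.064 ]
railFL [0.4856 0.289  0.07  ]
railFR [0.4959 0.0921 0.07  ]
railRL [0.5555 0.2922 0.07  ]
railRR [0.5675 0.0956 0.07  ]
insL [0.5233 0.2745 0.062 ]
insR [0.5299 0.1147 0.062 ]
ribF [0.5044 0.1981 0.078 ]
ribR [0.5496 0.1966 0.078 ]
wellR [0.5273 0.1311 0.062 ]
wellT [0.5522 0.1533 0.062 ]
wellB [0.5027 0.1527 0.062 ]
shL [0.5251 0.2352 0.066 ]
shR [0.5293 0.1612 0.066 ]
tin [0.6335 0.1865 0.078 ]
keyC [0.5292 0.1511 0.042 ]
sqL [0.5232 0.2572 0.062 ]
s_tin [0.6358 0.181  0.078 ]
s_ribL [0.5507 0.2049 0.078 ]
s_ribR [0.5055 0.2029 0.078 ]
s_railRfar [0.5672 0.098  0.07  ]
s_railRnear [0.5573 0.2938 0.07  ]
s_railFfar [0.4971 0.096  0.07  ]
s_railFnear [0.4852 0.2913 0.07  ]
s_panNear [0.674  0.2994 0.064 ]
s_panFar [0.6811 0.1077 0.064 ]
s_wellTop [0.5314 0.1291 0.062 ]
s_insFar [0.5319 0.1107 0.062 ]
s_insNear [0.5276 0.2698 0.062 ]
3.331667245466588 3.017671279006691 3.5070141908973214 2.378076877236937
[0.6526 0.266  0.0636]
[0.6096 0.1271 0.0659]
[0.5669 0.1097 0.0736]
```

Scale yaw is about +3.2°. The round well is at about (0.529, 0.1535), the square well at about (0.525, 0.2335) and the rib at about (0.5275, 0.198). The top and side views agree to 2–5 mm. Next I'll travel toward the scale at a safe height with the fingers shut and y-aligned.

move_arm(
  motion=[
    [0,0.41,0.945,0.1,-0.173],
    [0,0.41,0.945,0.1,-0.173],
    [0,0.41,0.945,0.1,-0.173],
    [0,0.41,0.945,0.1,-0.173],
    [0,0.41,0.945,0.1,-0.173],
    [0,0.41,0.945,0.1,-0.173],
    [0,0.41,0.945,0.1,-0.173],
    [0,0.41,0.945,0.1,-0.173],
    [0,0.41,0.945,0.1,-0.173],
    [0,0.41,0.945,0.1,-0.173],
    [0,0.41,0.945,0.1,-0.173],
    [0,0.41,0.945,0.1,-0.173],
    [0,0.41,0.945,0.1,-0.173],
    [0,0.41,0.945,0.1,-0.173],
  ],
)

```text
time: 1.27
tool_pos: [0.3647, -0.2146, 0.2709]
ee_rot: [3.14, 0.086, -0.001]
ft_force: [-0.3, 0.2, 0.2]
grip_width: 0.002
grip_force: 0.0
```

move_arm(
  motion=[
    [0,0.41,0.949,-0.177,0],
    [0,0.41,0.949,-0.177,0],
    [0,0.41,0.949,-0.177,0],
    [0,0.41,0.949,-0.177,0],
    [0,0.41,0.949,-0.177,0],
    [0,0.41,0.949,-0.177,0],
    [0,0.41,0.949,-0.177,0],
    [0,0.41,0.949,-0.177,0],
    [0,0.41,0.949,-0.177,0],
    [0,0.41,0.949,-0.177,0],
    [0,0.41,0.949,-0.177,0],
    [0,0.41,0.949,-0.177,0],
    [0,0.41,0.949,-0.177,0],
    [0,0.41,0.949,-0.177,0],
    [0,0.41,0.949,-0.177,0],
  ],
)

```text
time: 2.52
tool_pos: [0.5291, 0.1639, 0.2006]
ee_rot: [3.14, 0.084, -0.0]
ft_force: [-0.9, 0.3, 1.0]
grip_width: 0.002
grip_force: 0.0
```

```bash
python3 - <<'E'
from h import *
s=env.read_state();print(s['time'],s['tool_pos'])
snap('wrist','w1');print(load('w1')['T'].round(3),load('w1')['K'].round(1))
E
```

```text
2.5167 [0.52913059 0.16389546 0.20064898]
[[ 0.053 -0.959 -0.279  0.599]
 [-0.999 -0.051 -0.015  0.168]
 [ 0.     0.28  -0.96   0.343]
 [ 0.     0.     0.     1.   ]] [[318.4   0.  276.5]
 [  0.  318.4 211.3]
 [  0.    0.    1. ]]
```

View pics/w1.png

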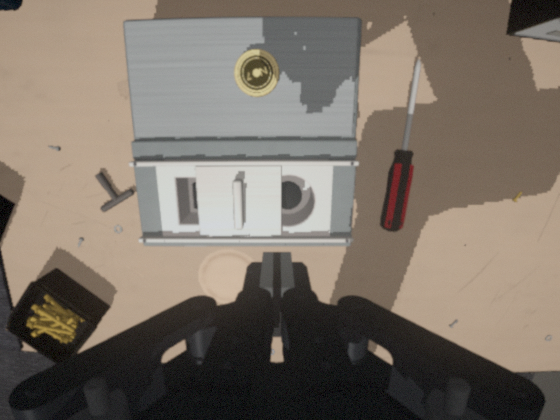

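The wrist view shows the scale clearly: rib top from (238,179) to (238,228), shutter edges at x=197 and 281, the round well's right rim at x≈315 (y≈201), and insert edges at x≈158 and 332.

```bash
python3 - <<'E'
from h import *
c=load('w1')
for n,u,v,z in(('ribR',238.5,179,.078),('ribF',238.5,228,.078),('wellR',314.5,201,.062),('wellT',291,177,.062),('wellB',291,227,.062),('insL',158,200,.062),('insR',332,200,.062),('shL',197,200,.066),('shR',281,200,.066),('sqL',176,201,.062)):
    print(n,at_z(c,u,v,z).round(4))
E
```

```text
ribR [0.5488 0.1969 0.078 ]
ribF [0.5051 0.196  0.078 ]
wellR [0.5291 0.1291 0.062 ]
wellT [0.55  0.152 0.062]
wellB [0.503  0.1489 0.062 ]
insL [0.5225 0.2724 0.062 ]
insR [0.5309 0.1132 0.062 ]
shL [0.5255 0.2353 0.066 ]
shR [0.5294 0.1598 0.066 ]
sqL [0.5224 0.2557 0.062 ]
```

Estimates agree. Round well is at (0.5285, 0.153), the rib at (0.527, 0.197). Lowering on the right side of the rib, to 5 mm above the plate.

move_arm(
  motion=[
    [0,0,0,-0.08,0],
    [0,0,0,-0.16,0],
    [0,0,0,-0.22,0],
    [0,0,0,-0.27,0],
    [0,0,0,-0.3,0],
    [0,0,0,-0.324,0],
    [0,0,0,-0.324,0],
    [0,0,0,-0.324,0],
  ],
)

```text
time: 3.23
tool_pos: [0.5297, 0.1656, 0.0714]
ee_rot: [-3.14, -0.087, -0.001]
ft_force: [-1.1, -0.6, 0.7]
grip_width: 0.0
grip_force: 0.0
```

move_arm(
  motion=[
    [0,-0.001,0.012,0,0],
    [0,-0.002,0.024,0,0],
    [0,-0.002,0.036,0,0],
    [0,-0.003,0.048,0,0],
    [0,-0.004,0.06,0,0],
    [0,-0.005,0.072,0,0],
    [0,-0.005,0.084,0,0],
    [0,-0.006,0.095,0,0],
    [0,-0.006,0.105,0,0],
    [0,-0.007,0.115,0,0],
    [0,-0.007,0.115,0,0],
    [0,-0.007,0.115,0,0],
    [0,-0.007,0.115,0,0],
  ],
)

```text
time: 4.32
tool_pos: [0.527, 0.2129, 0.0715]
ee_rot: [-3.139, -0.087, -0.002]
ft_force: [0.5, 0.5, 5.5]
grip_width: -0.004
grip_force: 2.6
```

```bash
python3 - <<'E'
from h import *
s=env.read_state();print(s['time'],s['tool_pos'],s['ft_force'])
E
```

```text
4.3167 [0.52697814 0.21286306 0.07149801] [0.5307826  0.46840115 5.45423683]
```

Back off to the right, rise, and look.

move_arm(
  motion=[
    [0,0,-0.02,0,0],
    [0,0,-0.03,0,0],
    [0,0,-0.05,0.06,0],
    [0,0.003,-0.1,0.12,0],
    [0,0.006,-0.147,0.18,0],
    [0,0.006,-0.147,0.18,0],
    [0,0.006,-0.147,0.18,0],
  ],
)

```text
time: 4.9
tool_pos: [0.5291, 0.1519, 0.1435]
ee_rot: [-3.14, -0.084, -0.002]
ft_force: [0.1, 0.4, 0.6]
grip_width: -0.0
grip_force: 0.0
```

```bash
python3 - <<'E'
from h import *
s=env.read_state();print(s['time'],s['tool_pos'],s['ft_force'])
snap('wrist','w2')
a=cv2.imread('pics/w2.png')[60:320,60:460];cv2.imwrite('pics/w2c.png',cv2.resize(a,(800,520),interpolation=cv2.INTER_CUBIC))
E
```

```text
4.9 [0.52913723 0.15188108 0.1434953 ] [0.07028831 0.38243249 0.56916372]
```

View pics/w2c.png

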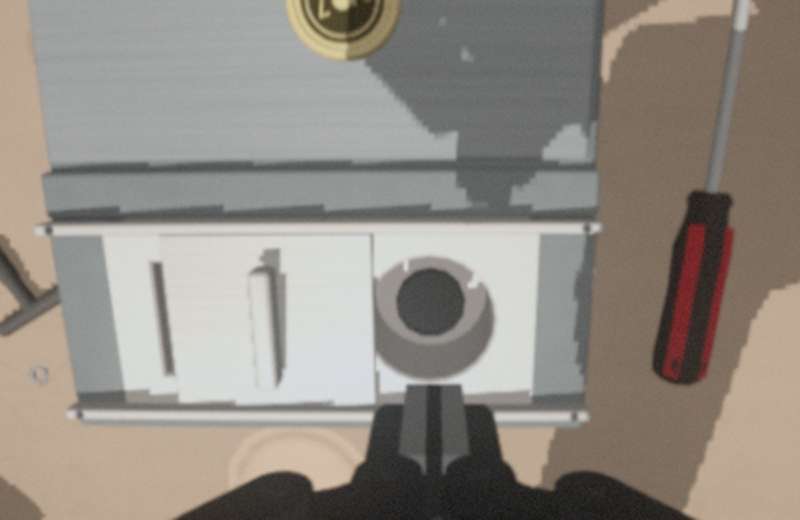

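The round well is nearly clear, with its rim x from 375 to 494 and y from 256 to 380. The shutter's right edge is at x≈373 and the rib top runs from (260,270) to (267,385). Measuring the gap.

```bash
python3 - <<'E'
from h import *
c=load('w2')
t=lambda x,y,z:at_z(c,(x+.5)/2-.5+60,(y+.5)/2-.5+60,z)
for n,u,v,z in(('ribR',259,270,.078),('ribF',266,386,.078),('wellL',375,315,.062),('wellR',494,315,.062),('wellT',431,256,.062),('wellB',431,380,.062),('shR',373,315,.066),('shL',171,315,.066),('insL',114,315,.062),('insR',537,315,.062),('key',430,301,.042),('keyL',396,301,.042),('keyR',465,301,.042)):
    print(n,t(u,v,z).round(4))
E
```

```text
ribR [0.5473 0.2116 0.078 ]
ribF [0.5051 0.2101 0.078 ]
wellL [0.5285 0.1733 0.062 ]
wellR [0.5309 0.1296 0.062 ]
wellT [0.5517 0.1539 0.062 ]
wellB [0.5038 0.1514 0.062 ]
shR [0.5297 0.1737 0.066 ]
shL [0.5257 0.2478 0.066 ]
insL [0.5232 0.2713 0.062 ]
insR [0.5317 0.1137 0.062 ]
key [0.5292 0.1532 0.042 ]
keyL [0.5285 0.1667 0.042 ]
keyR [0.53   0.1393 0.042 ]
```

The rib is only at y≈0.211, although the TCP reached 0.213 and Fz read 5.5 N. The tips probably dragged the shutter back during the retreat, so I'll redo the push and check midway.

move_arm(
  motion=[
    [0,-0.002,0.06,-0.07,0],
    [0,-0.002,0.06,-0.13,0],
    [0,-0.002,0.06,-0.16,0],
    [0,-0.002,0.06,-0.177,0],
    [0,-0.002,0.06,-0.177,0],
    [0,-0.002,0.06,-0.177,0],
  ],
)

```text
time: 5.45
tool_pos: [0.5275, 0.1769, 0.0715]
ee_rot: [3.14, 0.088, -0.002]
ft_force: [0.3, 0.4, 0.5]
grip_width: -0.004
grip_force: 0.0
```

move_arm(
  motion=[
    [0,-0.001,0.015,0,0],
    [0,-0.002,0.03,0,0],
    [0,-0.003,0.045,0,0],
    [0,-0.004,0.06,0,0],
    [0,-0.004,0.06,0,0],
    [0,-0.004,0.06,0,0],
  ],
)

```text
time: 5.95
tool_pos: [0.5266, 0.2017, 0.0725]
ee_rot: [-3.14, -0.09, -0.001]
ft_force: [0.2, 0.2, 0.8]
grip_width: -0.002
grip_force: 0.0
```

```bash
python3 - <<'E'
from h import *
s=env.read_state();print(s['time'],s['tool_pos'],s['ft_force'],s['moment'],s['grip_width'])
snap('side','s3');snap('top','t3')
a=cv2.imread('pics/s3.png')[200:310,230:340];b=cv2.imread('pics/t3.png')[172:262,160:250]
cv2.imwrite('pics/s3c.png',np.hstack([cv2.resize(x,(400,400),interpolation=cv2.INTER_CUBIC) for x in(a,b)]))
E
```

```text
5.95 [0.52655193 0.20169686 0.0724923 ] [0.19217483 0.17973817 0.8135422 ] [0.04492343 0.01066341 0.02789273] -0.0018705895261603718
```

View pics/s3c.png

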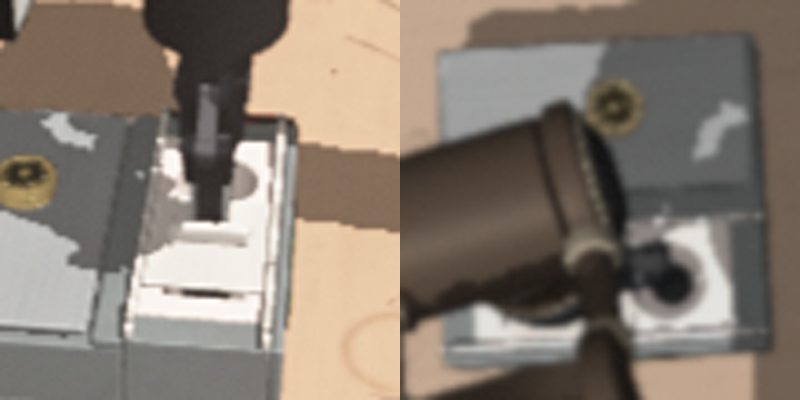

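In the side crop, the finger tip (210,220) stands just behind the rib top (182–246, 226–240). The shutter's near edge is at about (200,287). Computing the rib position.

```bash
python3 - <<'E'
from h import *
c=load('s3');k=110/400
t=lambda x,y,z:at_z(c,(x+.5)*k-.5+230,(y+.5)*k-.5+200,z).round(4)
print('ribnear',t(215,238,.078),'ribfar',t(210,225,.078),'shnear',t(205,289,.066),'tip',t(210,220,.0725))
E
```

```text
ribnear [0.5213 0.2229 0.078 ] ribfar [0.5255 0.2123 0.078 ] shnear [0.5227 0.2514 0.066 ] tip [0.5268 0.2013 0.0725]
```

move_arm(
  motion=[
    [0,-0.001,0.01,0.003,0],
    [0,-0.001,0.02,0.003,0],
    [0,-0.002,0.03,0.003,0],
    [0,-0.002,0.03,0.003,0],
  ],
)

```text
time: 6.38
tool_pos: [0.5254, 0.2137, 0.0732]
ee_rot: [-3.14, -0.088, 0.0]
ft_force: [0.3, 0.4, -0.3]
grip_width: -0.004
grip_force: 0.0
```

```bash
python3 - <<'E'
from h import *
s=env.read_state();print(s['time'],s['tool_pos'],s['ft_force'],s['moment'],s['grip_width'])
snap('side','s4')
a=cv2.imread('pics/s4.png')[200:310,230:340]
cv2.imwrite('pics/s4c.png',cv2.resize(a,(590,590),interpolation=cv2.INTER_CUBIC))
E
```

```text
6.3833 [0.525438   0.21369321 0.07322307] [ 0.33588614  0.40029684 -0.30963777] [-0.02305677  0.02312457 -0.02872361] -0.004011367914351647
```

View pics/s4c.png

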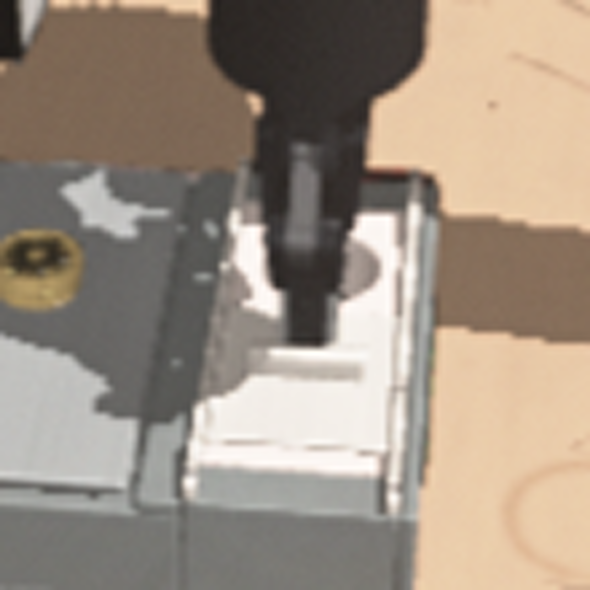

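The square well is now fully covered. The shutter's near edge is at (285,447) and the rib top at about (308,350–366).

```bash
python3 - <<'E'
from h import *
c=load('s4');k=110/590
t=lambda x,y,z:at_z(c,(x+.5)*k-.5+230,(y+.5)*k-.5+200,z).round(4)
print('ribnear',t(308,365,.078),'ribfar',t(308,349,.078),'shnear',t(285,446,.066),'tip',t(308,344,.0725),'insnear',t(285,470,.062))
E
```

```text
ribnear [0.5237 0.2312 0.078 ] ribfar [0.5249 0.2222 0.078 ] shnear [0.5275 0.2628 0.066 ] tip [0.526  0.2126 0.0725] insnear [0.5262 0.2709 0.062 ]
```

move_arm(
  motion=[
    [0,-0.001,0.007,0,0],
    [0,-0.001,0.007,0,0],
    [0,-0.001,0.006,0.03,0],
    [0,-0.001,0.006,0.08,0],
    [0,0,0,0.13,0],
    [0,0.004,-0.05,0.13,0],
    [0,0.007,-0.1,0.13,0],
    [0,0.01,-0.152,0.13,0],
    [0,0.01,-0.152,0.13,0],
    [0,0.01,-0.152,0.13,0],
    [0,0.01,-0.152,0.13,0],
  ],
)

```text
time: 7.35
tool_pos: [0.5299, 0.1527, 0.1259]
ee_rot: [-3.139, -0.087, -0.001]
ft_force: [0.5, 0.8, -0.8]
grip_width: 0.003
grip_force: 0.0
```

```bash
python3 - <<'E'
from h import *
s=env.read_state();print(s['time'],s['tool_pos'],s['ft_force'],s['moment'],s['grip_width'])
snap('wrist','w5')
a=cv2.imread('pics/w5.png')[60:320,60:460];cv2.imwrite('pics/w5c.png',cv2.resize(a,(800,520),interpolation=cv2.INTER_CUBIC))
E
```

```text
7.35 [0.52991886 0.15273968 0.12593124] [ 0.5158409   0.79280309 -0.80159522] [-0.0198804  -0.02644043  0.03067886] 0.0034722446690143246
```

View pics/w5c.png

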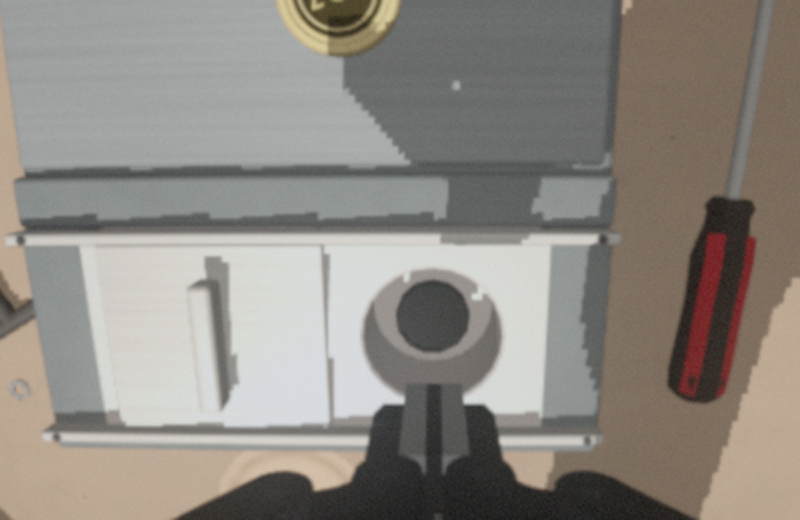

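```bash
python3 - <<'E'
from h import *
c=load('w5')
t=lambda x,y,z:at_z(c,(x+.5)/2-.5+60,(y+.5)/2-.5+60,z)
for n,u,v,z in(('ribR',199,284,.078),('ribF',211,411,.078),('wellL',362,334,.062),('wellR',502,334,.062),('wellT',434,267,.062),('key',433,317,.042),('shR',325,334,.066),('tip',434,386,.126),('tipL',404,386,.126),('tipR',464,386,.126)):
    print(n,t(u,v,z).round(4))
E
```

```text
ribR [0.5468 0.2268 0.078 ]
ribF [0.5035 0.225  0.078 ]
wellL [0.5277 0.1771 0.062 ]
wellR [0.5304 0.1293 0.062 ]
wellT [0.5525 0.1538 0.062 ]
key [0.5289 0.1529 0.042 ]
shR [0.5284 0.1892 0.066 ]
tip [0.5378 0.153  0.126 ]
tipL [0.5374 0.1602 0.126 ]
tipR [0.5382 0.1457 0.126 ]
```

The round well is clear, with the rib 73 mm from the well centre, and the TCP sits over the centre (0.529, 0.153). Descending into the well.

move_arm(
  motion=[
    [0,-0.003,0.001,-0.06,0],
    [0,-0.003,0.001,-0.12,0],
    [0,-0.003,0.001,-0.16,0],
    [0,-0.003,0.001,-0.18,0],
    [0,-0.003,0.001,-0.195,0],
    [0,-0.003,0.001,-0.195,0],
    [0,-0.003,0.001,-0.195,0],
  ],
)

```text
time: 7.98
tool_pos: [0.5289, 0.1532, 0.0477]
ee_rot: [-3.14, -0.089, -0.001]
ft_force: [0.0, 0.3, 0.7]
grip_width: 0.002
grip_force: 0.0
```

Free entry. Pressing to z≈0.0355.

move_arm(
  motion=[
    [0,0,0,-0.008,0],
    [0,0,0,-0.014,0],
    [0,0,0,-0.02,0],
    [0,0,0,-0.025,0],
    [0,0,0,-0.03,0],
    [0,0,0,-0.03,0],
    [0,0,0,-0.03,0],
  ],
)

```text
time: 8.57
tool_pos: [0.5295, 0.1529, 0.0361]
ee_rot: [-3.14, -0.088, -0.003]
ft_force: [-0.2, 0.6, 5.8]
grip_width: -0.005
grip_force: 2.4
```

move_arm(
  motion=[
    [0,0,0,-0.002,0],
    [0,0,0,-0.004,0],
    [0,0,0,-0.004,0],
    [0,0,0,-0.004,0],
    [0,0,0,-0.004,0],
  ],
)

```text
time: 8.98
tool_pos: [0.5296, 0.153, 0.0359]
ee_rot: [-3.14, -0.088, -0.003]
ft_force: [-3.7, 0.3, 13.7]
grip_width: -0.0
grip_force: 7.0
```

The force rises while z stays fixed, so the key is at the bottom. Holding for about 2 s.

move_arm(
  motion=[
    [0,0,0,0,0],
    [0,0,0,0,0],
    [0,0,0,0,0],
    [0,0,0,0,0],
    [0,0,0,0,0],
    [0,0,0,0,0],
    [0,0,0,0,0],
    [0,0,0,0,0],
    [0,0,0,0,0],
    [0,0,0,0,0],
    [0,0,0,0,0],
    [0,0,0,0,0],
    [0,0,0,0,0],
    [0,0,0,0,0],
    [0,0,0,0,0],
    [0,0,0,0,0],
    [0,0,0,0,0],
    [0,0,0,0,0],
    [0,0,0,0,0],
    [0,0,0,0,0],
  ],
)

```text
time: 10.65
tool_pos: [0.5295, 0.1529, 0.0359]
ee_rot: [-3.14, -0.088, -0.003]
ft_force: [-2.3, -0.7, 14.3]
grip_width: -0.005
grip_force: 7.0
```

move_arm(
  motion=[
    [0,0,0,0.03,0],
    [0,0,0,0.1,0],
    [0,0,0,0.18,0],
    [0,0,0,0.215,0],
    [0,-0.005,0.08,0.215,0],
    [0,-0.009,0.16,0.215,0],
    [0,-0.014,0.248,0.215,0],
    [0,-0.014,0.248,0.215,0],
    [0,-0.014,0.248,0.16,0],
    [0,-0.014,0.248,0.12,0],
    [0,-0.014,0.248,0.105,0],
    [0,-0.014,0.248,0.096,0],
    [0,-0.014,0.248,0.096,0],
    [0,-0.014,0.248,0.096,0],
  ],
)

```text
time: 11.82
tool_pos: [0.5231, 0.2516, 0.0724]
ee_rot: [-3.14, -0.087, -0.0]
ft_force: [-0.6, -0.6, -0.2]
grip_width: 0.001
grip_force: 0.0
```

move_arm(
  motion=[
    [0,0.001,-0.02,0.002,0],
    [0,0.002,-0.04,0.002,0],
    [0,0.003,-0.06,0.002,0],
    [0,0.005,-0.08,0.002,0],
    [0,0.006,-0.1,0.002,0],
    [0,0.007,-0.12,0.002,0],
    [0,0.008,-0.14,0.002,0],
    [0,0.009,-0.16,0.002,0],
    [0,0.01,-0.175,0.002,0],
    [0,0.011,-0.19,0.002,0],
    [0,0.011,-0.2,0.002,0],
    [0,0.012,-0.208,0.002,0],
    [0,0.012,-0.208,0.002,0],
    [0,0.012,-0.208,0.002,0],
  ],
)

```text
time: 12.98
tool_pos: [0.5271, 0.1682, 0.0726]
ee_rot: [3.14, 0.088, -0.002]
ft_force: [-0.7, -0.5, -0.6]
grip_width: -0.001
grip_force: 0.0
```

move_arm(
  motion=[
    [0,0,0.002,0.04,0],
    [0,0,0.002,0.1,0],
    [0,0,0.002,0.18,0],
    [0,0,0.002,0.25,0],
    [0,0,0.002,0.25,0],
    [0,0,0.002,0.25,0],
  ],
)

```text
time: 13.48
tool_pos: [0.529, 0.1699, 0.175]
ee_rot: [-3.14, -0.089, -0.007]
ft_force: [-0.9, 0.0, 0.2]
grip_width: -0.003
grip_force: 0.0
```

```bash
python3 - <<'E'
from h import *
s=env.read_state();print(s['time'],s['tool_pos'],s['ft_force'],s['moment'],s['grip_width'])
snap('wrist','w6')
a=cv2.imread('pics/w6.png')[60:320,60:460];cv2.imwrite('pics/w6c.png',cv2.resize(a,(800,520),interpolation=cv2.INTER_CUBIC))
E
```

```text
13.4833 [0.52903277 0.16994161 0.17500487] [-0.94392519  0.00383024  0.19629898] [-0.05105724 -0.01144141  0.04665967] -0.003379420380809217
```

View pics/w6c.png

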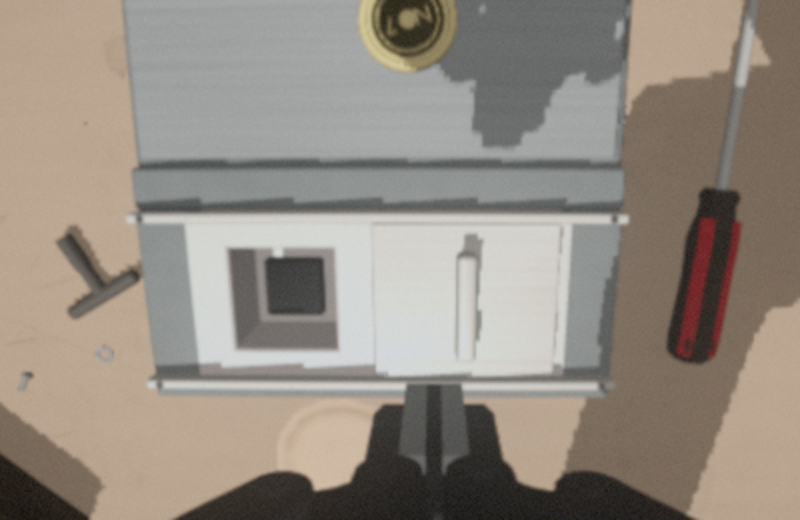

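The round well is fully covered and the square well open. The rib is at about (466,305) and the tin, screwdriver and tuning key haven't moved. Computing the rib position before I hand in.

```bash
python3 - <<'E'
from h import *
c=load('w6')
t=lambda x,y,z:at_z(c,(x+.5)/2-.5+60,(y+.5)/2-.5+60,z)
p=(t(467,255,.078)+t(466,360,.078))/2
d=np.hypot(*(p[:2]-[.5288,.1531]))
print(p,d,env.read_state()['qvel'].round(3))
if d<.009: print(env.finish_job())
E
```

```text
[0.52837488 0.15692777 0.078     ] 0.0038513076457225687 [0.    0.029 0.035 0.002 0.001 0.   ]
the job is handed in; nothing more can be done
None
```

The round key was pressed to the bottom and held for about 2 s, then the shutter was pushed back over the round well (about 4 mm off centre by camera), and the job was handed in at about 13.5 s; no pass/fail verdict came back.

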